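# Pump up the resin pot until its pressure pin stands out

### The job

The small resin-casting pressure pot on the craft table has to be brought up to pressure with its built-in hand pump. Pump with the fingertips on top of the round pump knob in the middle of the lid, without gripping it: press it all the way down and let it spring all the way back up, again and again, until the pressure indicator pin on the lid has popped fully out, then leave the knob up and released. Do not touch the pin, do not press the little bleed button, do not drag or lift the pot, and leave the pliers, the bead jar and the wire spool where they are.

Things in the scene. Friction and masses are not known exactly. Their poses are not given: they have to be found in the camera images.
- pot: Round grey pressure pot of painted steel, 158 mm diameter, aluminium lid of 184 mm diameter held by six wing nuts; 3 kg, standing loose on rubber feet. Origin: centre of its underside, on the table; z up along the pump's axis; its x axis points from the pump towards the indicator pin. The lid's flat top lies 141 mm above the table, the wing nuts reach 150 mm; bent steel handles at +y and -y reach 106 mm from the axis at 92 mm height. Turned at any yaw within about 70 degrees.
- plunger_top (a point): Centre of the top face of the pump knob: a black mushroom knob of 54 mm diameter and 20 mm height (flat part of the top 44 mm across) on a 12 mm steel stem, on the pot's axis. It stands 240 mm above the table when up and 200 mm when fully down; it is the tallest part of the pot. The steel barrel that it goes into ends 178 mm above the table.
- plunger (a joint): Travel of the pump knob in m: 0 = fully up, 0.040 = fully down at its stop. A spring drives it up: about 4 N at the top, about 12 N at the bottom when pumping; it comes back by itself in about 0.5 s. Each full stroke, down and back up, adds one step of pressure; strokes under about 30 mm add little or nothing. It takes 3 to 6 full strokes (some pressure may be left in the pot); more do no harm.
- pin_rise (a joint): How far the indicator pin has risen, in m: 0 = down, about 0.016 = fully out. It stays down while the pressure builds, pops about half out with the last stroke but one and fully out with the last; after that it rises no more. It stays out when the knob is let up.
- pin: Pressure indicator: plain steel pin of 11 mm diameter in a brass bushing (18 mm diameter) on the lid, 50 mm from the pump's axis towards the pot's +x. Origin: centre of the pin's top, about 2 mm above the bushing (158 mm above the table) when down and 174 mm when fully out.
- bleed (a joint): Bleed button, travel in m: 0 = up, 0.005 = pressed. It lets the pressure off: not to be pressed.
- bleed_top (a point): Top of the bleed button: steel button of 11 mm diameter on a brass valve body (16 mm diameter), on the lid at x = -34 mm, y = +40 mm of the pot's frame, 163 mm above the table. A brass relief valve with a small wire ring stands at x = -34 mm, y = -40 mm, up to 176 mm.
- pliers: Jewellery pliers with purple grips lying flat, 135 mm long along their x, 60 mm wide, 12 mm high; origin under the pivot. 150 to 250 mm from the pump's axis. Stays where it is.
- bead_jar: Closed glass jar with white lid, 54 mm diameter, 62 mm high; origin at the centre of its underside. 150 to 250 mm from the pump's axis. Stays where it is.
- wire_spool: Spool of brass wire with white flanges, standing on its flange, 60 mm diameter, 40 mm high; origin at the centre of its underside. 150 to 250 mm from the pump's axis. Stays where it is.
Things that resemble listed ones, but are neither listed nor needed, are in the scene too. What is shaped like the pot but brown, pink or turquoise is not meant.

How it is judged:
By the outcome, as a careful person would: the job done as asked, in the order asked, and still so for the second after the job is handed in, with the robot touching nothing.
It also fails if it takes over 69 s, if anything falls off the work surface, if the arm or the gripper's body presses on something with over 40 N, if the wrist force passes 120 N, or if a joint passes its speed limit or range.

### The arm

A 6-joint arm with a two-finger parallel gripper is mounted at the origin on the work surface. World frame = base frame: x ahead of the robot, y to its left, z up, the work surface at z = 0. Lengths are in mm, angles in rad, forces in N, time in s.
With the tool pointing down it reaches from about 275 to 825 mm from the base axis. Payload 5.2 kg.
Tool frame: the origin (TCP) lies on the centre line of the jaws, within the pads' length; the fingertips stand 14 mm ahead of it and the grasp point (between the pads) lies 5 mm behind it; x points along the fingers, y is the direction in which the jaws open and shut, and the axes are right-handed (so a half turn about x gives the same grasp; the last joint's range is limited). The gripper opens to 93 mm and grips with 3 to 60 N. Pads are 15 mm wide; open, the fingers measure 128 mm over their backs; the gripper's body (75 mm by 188 mm) begins 65 mm behind the grasp point.
Start: joints at [1.131, 0.259, 1.535, -0, 1.348, -0.203], TCP at [129.003, 534.662, 232.653] pointing down, gripper open.
Joint ranges: [-3.14, 3.14], [-0.91, 2.08], [0.19, 2.58], [-1.22, 4.36], [0.22, 2.71], [-3.12, 3.12]. Speed limits (rad/s): [2.57, 2.57, 3.14, 3.14, 3.14, 3.14].

### API

Orientations are given as a 3x3 rotation matrix whose columns are the frame's x, y, z axes.
In Python, from cell import manip gives the robot as it stands.
- The arm moves only by the tool apply_moves, never from a script. Its argument "moves" is a list that holds one entry, the list of rows, each a list of 7 numbers: the turn, a rotation vector about the tool's x, y, z in degrees, then the shift along the tool's x, y, z in mm, then the finger opening in mm, from 0 to 93. In form: [[[wx, wy, wz, x, y, z, claw], ...]]. A call has 1 to 10 rows; each row shifts and turns the commanded pose from where the row before left it, along the tool's axes as they then stand; what a row does not reach is not made up. A row lasts 1/12 s, in which the tool goes at most 41.7 mm and 7.16 degrees, less where a joint would pass 70% of its speed; a pose out of reach is approached as far as the arm can. A call is refused whole if a number of a shift passes 41.7 or a number of a turn 7.16, either way. A call with a gripper value outside its range is refused whole. The fingers move at their own pace and stop on an object; the grip force is fixed at half the most. Time passes only in rows, so rows that do not move let the fingers close. It gives the time, the measured TCP pose, the force and the opening at its end, in the units of the state.
- manip.get_state(): the state, without advancing time (a new reading comes with each control period).
- manip.read_camera(name): name is "scene" or "top"; returns a dict with "img" (480x640x3 uint8, red, green, blue), "fx", "fy", "cx", "cy" (pixels), "R" (3x3) and "t" (3): a world point X has camera coordinates R X + t. Camera axes: x right, y down, z forward; pixel columns grow to the right and rows downward; lengths in mm; the calibration is good to about 2 mm. A picture is of the moment at which its call begins. There is no depth.
- manip.finish_job(): hands the job in, once; it reports no verdict.
The state is a dict: "t": time; "joints": joint angles; "joint_velocities": joint speeds; "joint_efforts": joint torques, N m; "tcp_pos": TCP position; "tool_rot": TCP orientation; "wrist_force": force on the tool from outside, world axes, zero at the start; "wrist_torque": the same for the moment, N m; "width": opening from 0.0 (shut) to 1.0 (fully open).
Only numpy, scipy, OpenCV 4.12 (cv2) and the standard library are available. Lean on these libraries where they do the work, as an engineer would, in place of code of your own. Each camera call takes 0.05 s, during which the arm holds its last target.

## Working session

There is one attempt and no reset: what is moved stays moved. The work goes in short steps, Python scripts to look and compute and a tool call to move; the robot and the scene stay as the last step left them, time stands still between calls to the robot, and variables do not carry over. Pictures are saved under pics/ and viewed, and the job is handed in when it is done.

Besides the shell and the picture viewer there is one more tool, called after "Call:" as name(argument=value, ...), one argument or row to a line, values as JSON. apply_moves: Moves the arm, as the interface text tells. Its arguments: {"type":"object","properties":{"moves":{"type":"array"}},"required":["moves"]}

```bash
mkdir -p pics
python3 - <<'E'
from cell import manip
import cv2,numpy as np
s=manip.get_state()
print(s['t'],s['tcp_pos'],np.round(s['tool_rot'],3).tolist(),s['wrist_force'],s['width'])
for n in('scene','top'):
    c=manip.read_camera(n); cv2.imwrite(f'pics/{n}0.png',c['img'][:,:,::-1]); print(n,c['fx'],c['cx'],c['cy'],np.round(c['R'],4).tolist(),c['t'])
E
```

```text
0.0 [128.79775135 534.19663735 231.83878762] [[-0.001, 0.235, 0.972], [-0.002, 0.972, -0.235], [-1.0, -0.002, -0.0]] [-0.34288976 -0.24259703 -0.26299299] 1.0003712340388513
scene 541.5773431654659 322.7564929853869 232.19279049985664 [[0.7748, 0.6322, -0.0049], [0.6002, -0.738, -0.3085], [-0.1986, 0.2361, -0.9512]] [-421.01107867 -217.10411686 1511.79312267]
top 514.5329059128024 315.44529632987076 239.2731195338663 [[0.0269, -0.9996, -0.0032], [-0.998, -0.0267, -0.0576], [0.0574, 0.0047, -0.9983]] [  34.29075308  506.20553665 1311.26672674]
```

View pics/scene0.png

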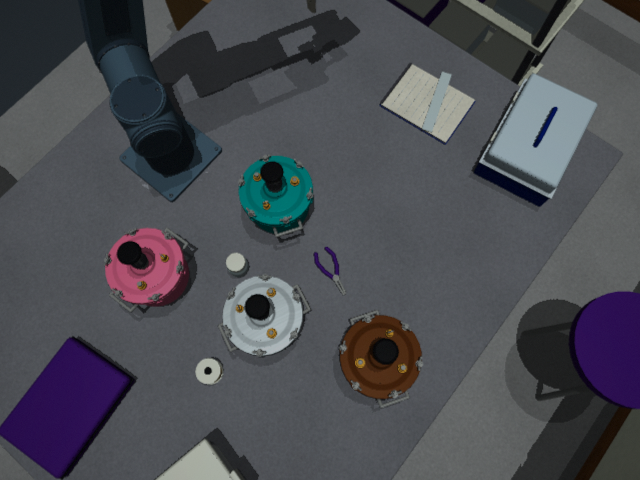

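View pics/top0.png

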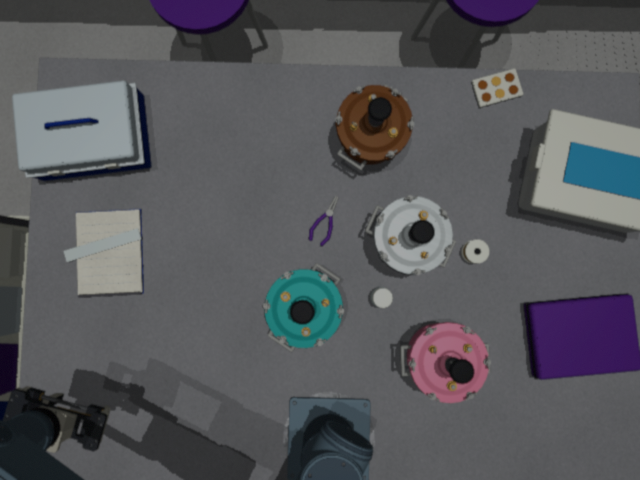

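The grey pot is at scene (262,315) and top (414,235). Its look-alikes in the top view are turquoise (304,308), pink (449,362) and brown (374,123). By colour I choose the grey one. Next is a close crop and a two-view measurement.

```bash
cat > h.py <<'E'
import cv2,numpy as np
from cell import manip
def tri(obs): # list of (cam,(u,v))
    P=[np.array([[c['fx'],0,c['cx']],[0,c['fy'],c['cy']],[0,0,1]])@np.c_[c['R'],c['t']] for c,_ in obs]
    X=cv2.triangulatePoints(P[0],P[1],*[np.array(p,float).reshape(2,1) for _,p in obs]); return (X[:3]/X[3]).ravel()
def plane(c,p,z):
    d=c['R'].T@np.array([(p[0]-c['cx'])/c['fx'],(p[1]-c['cy'])/c['fy'],1]); o=-c['R'].T@c['t']
    return o+d*(z-o[2])/d[2]
def knob(img,x0,y0,r=22):
    g=img[y0-r:y0+r,x0-r:x0+r].max(2); m=(g<45).astype(np.uint8)
    n,l,st,ce=cv2.connectedComponentsWithStats(m); i=1+np.argmax(st[1:,4]); 
    cs,_=cv2.findContours((l==i).astype(np.uint8),cv2.RETR_EXTERNAL,cv2.CHAIN_APPROX_NONE)
    return ce[i]+[x0-r,y0-r],st[i],cv2.minEnclosingCircle(max(cs,key=len))
E
python3 - <<'E'
from h import *
S=manip.read_camera('scene');T=manip.read_camera('top')
a=S['img'][265:365,212:312];b=T['img'][185:285,364:464]
o=np.hstack([cv2.resize(q,(400,400),interpolation=cv2.INTER_CUBIC) for q in(a,b)])
cv2.imwrite('pics/crop0.png',o[:,:,::-1])
ks=knob(S['img'],258,308);kt=knob(T['img'],421,232);print(ks,kt)
print('tri',tri([(S,ks[0]),(T,kt[0])]))
for c,k in((S,ks),(T,kt)): print(plane(c,k[0],235))
E
```

```text
(array([257.46963563, 306.7388664 ]), array([  9,   8,  25,  26, 494], dtype=int32), ((21.835765838623047, 20.879562377929688), 13.009833335876465)) (array([421.0206422 , 231.76146789]), array([ 10,  11,  25,  23, 436], dtype=int32), ((21.75, 22.0), 12.412291526794434))
tri [ 515.18257132 -182.98962607  220.65246479]
[ 517.66060278 -184.40195494  235.        ]
[ 514.65057141 -179.46350683  235.        ]
```

View pics/crop0.png

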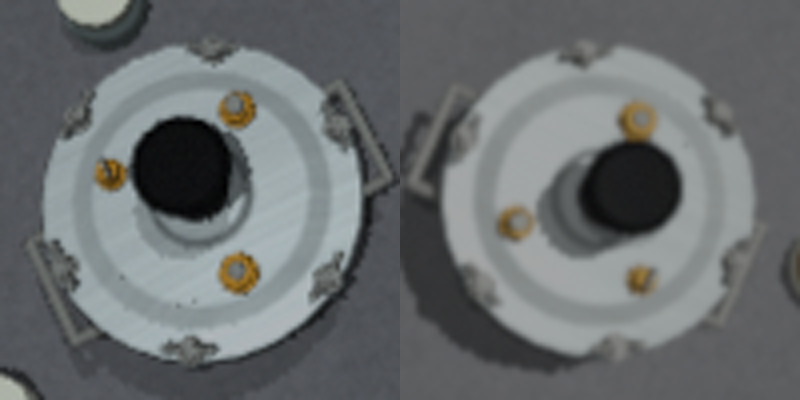

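Run:
```python
from h import *
S=manip.read_camera('scene');T=manip.read_camera('top')
for n,c,l in(('T',T,[(423.8,215),(393,240.5),(424.5,255)]),('S',S,[(271.3,292),(239.8,308.5),(271.5,333)])):
    for p in l:
        q=plane(c,p,160); d=q[:2]-[516,-182]; print(n,p,q.round(),d.round(),np.hypot(*d).round(1),np.degrees(np.arctan2(d[1],d[0])).round())
for c,p in((T,(413.6,235)),(S,(262.7,315.7))): print('lid',plane(c,p,141).round(1))
```

```text
T (423.8, 215) [ 559. -200.  160.] [ 43. -18.] 47.0 -23.0
T (393, 240.5) [ 499. -131.  160.] [-17.  51.] 54.2 109.0
T (424.5, 255) [ 467. -203.  160.] [-49. -21.] 53.1 -156.0
S (271.3, 292) [ 504. -135.  160.] [-12.  47.] 48.6 104.0
S (239.8, 308.5) [ 474. -208.  160.] [-42. -26.] 49.7 -148.0
S (271.5, 333) [ 565. -204.  160.] [ 49. -22.] 53.5 -25.0
lid [ 513.9 -181.1  141. ]
lid [ 520.6 -186.8  141. ]
```

Axis is about (517,-184). The pin sits at yaw -24°, and the bleed and relief valves lie at the predicted angles. I'll close the fingers, rise, and travel over.

Call:
apply_moves(
  moves=[
    [[0,0,0,-30,0,0,0],[0,0,0,-30,0,0,0],[0,0,0,-30,0,0,0],[0,0,0,-20,0,0,0],[0,0,0,0,-25,22.5,0],[0,0,0,0,-25,22.5,0],[0,0,0,0,-25,22.5,0],[0,0,0,0,-25,22.5,0],[0,0,0,0,-25,22.5,0],[0,0,0,0,-25,22.5,0]],
  ],
)

```text
t: 1.13
tcp_pos: [225.3, 355.7, 342.7]
tool_rot: [[0.0, 0.234, 0.972], [0.0, 0.972, -0.234], [-1.0, 0.0, 0.0]]
wrist_force: [1.3, 0.5, 0.5]
width: 0.335
```

Call:
apply_moves(
  moves=[
    [[0,0,0,0,-25,22.5,0],[0,0,0,0,-25,22.5,0],[0,0,0,0,-25,22.5,0],[0,0,0,0,-25,22.5,0],[0,0,0,0,-25,22.5,0],[0,0,0,0,-25,22.5,0],[0,0,0,0,-25,22.5,0],[0,0,0,0,-25,22.5,0],[0,0,0,0,-25,22.5,0],[0,0,0,0,-25,22.5,0]],
  ],
)

```text
t: 1.97
tcp_pos: [385.5, 59.7, 342.9]
tool_rot: [[0.001, 0.235, 0.972], [0.0, 0.972, -0.235], [-1.0, 0.0, 0.001]]
wrist_force: [0.4, 0.5, -0.1]
width: 0.004
```

Call:
apply_moves(
  moves=[
    [[0,0,0,0,-25,22.5,0],[0,0,0,0,-25,22.5,0],[0,0,0,0,-25,22.5,0],[0,0,0,0,-25,22.5,0],[0,0,0,0,-25,22.5,0],[0,0,0,0,-25,22.5,0],[0,0,0,0,-25,22.5,0],[0,0,0,0,-25,22.5,0],[0,0,0,0,0,0,0],[0,0,0,0,0,0,0]],
  ],
)

```text
t: 2.8
tcp_pos: [513.3, -176.6, 341.5]
tool_rot: [[-0.002, 0.237, 0.972], [0.001, 0.972, -0.237], [-1.0, 0.001, -0.002]]
wrist_force: [0.4, -0.2, 0.4]
width: 0.003
```

Run:
```python
from h import *
s=manip.get_state();R=s['tool_rot'];print(s['t'],s['tcp_pos'],s['wrist_force'],s['width'],R.round(3).tolist(),s['joints'])
print('shift',R.T@(np.array([517,-184,270])-s['tcp_pos']))
S=manip.read_camera('scene');T=manip.read_camera('top')
o=np.hstack([S['img'][200:400,150:350],T['img'][135:335,314:514]]);cv2.imwrite('pics/a1.png',cv2.resize(o,(800,400))[:,:,::-1])
```

```text
2.8 [ 513.32176457 -176.60418028  341.49358184] [ 0.35688728 -0.2163863   0.44292178] 0.003037825707197649 [[-0.002, 0.237, 0.972], [0.001, 0.972, -0.237], [-1.0, 0.001, -0.002]] [-5.36966593e-01  1.98009274e-01  1.35193849e+00  8.72032530e-05
  1.59382918e+00 -1.86856470e+00]
shift [71.47785386 -6.36556583  5.47318816]
```

View pics/a1.png

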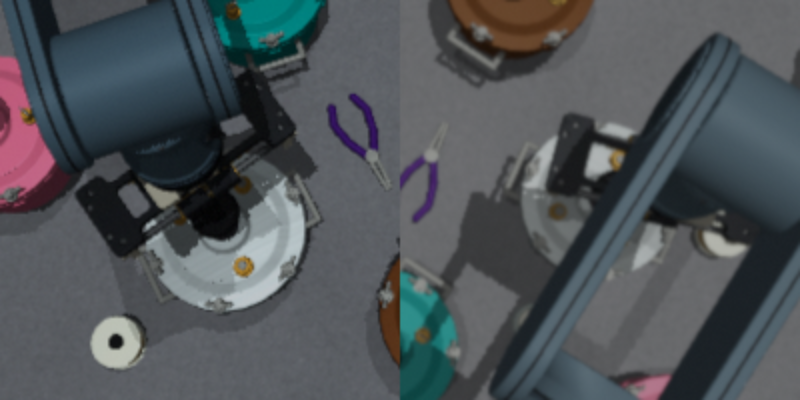

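The pin is clearly visible in the scene view at crop (243,267). Lowering to about 8 mm above the knob, then a first slow stroke.

Call:
apply_moves(
  moves=[
    [[0,0,0,20,-3,3,0],[0,0,0,20,-3,2.5,0],[0,0,0,20,0,0,0],[0,0,0,15,0,0,0],[0,0,0,4,0,0,0],[0,0,0,0,0,0,0]],
  ],
)

```text
t: 3.4
tcp_pos: [516.3, -180.8, 263.2]
tool_rot: [[-0.002, 0.233, 0.972], [0.001, 0.972, -0.233], [-1.0, 0.001, -0.002]]
wrist_force: [-0.1, 0.7, 0.0]
width: 0.002
```

Call:
apply_moves(
  moves=[
    [[0,0,0,5,0,0,0],[0,0,0,5,0,0,0],[0,0,0,5,0,0,0],[0,0,0,5,0,0,0],[0,0,0,0,0,0,0],[0,0,0,0,0,0,0]],
  ],
)

```text
t: 3.9
tcp_pos: [517.8, -182.4, 244.7]
tool_rot: [[0.002, 0.235, 0.972], [-0.001, 0.972, -0.235], [-1.0, 0.0, 0.002]]
wrist_force: [-0.4, 1.6, 6.4]
width: 0.006
```

Run:
```python
from h import *
s=manip.get_state();print(s['t'],s['tcp_pos'],s['wrist_force'],s['wrist_torque'])
S=manip.read_camera('scene')
cv2.imwrite('pics/a2.png',cv2.resize(S['img'][250:370,190:330],(700,600),interpolation=cv2.INTER_CUBIC)[:,:,::-1])
```

```text
3.9 [ 517.79638593 -182.37155247  244.67030413] [-0.40497748  1.55024138  6.3978139 ] [0.25765287 0.01757159 0.0086409 ]
```

View pics/a2.png

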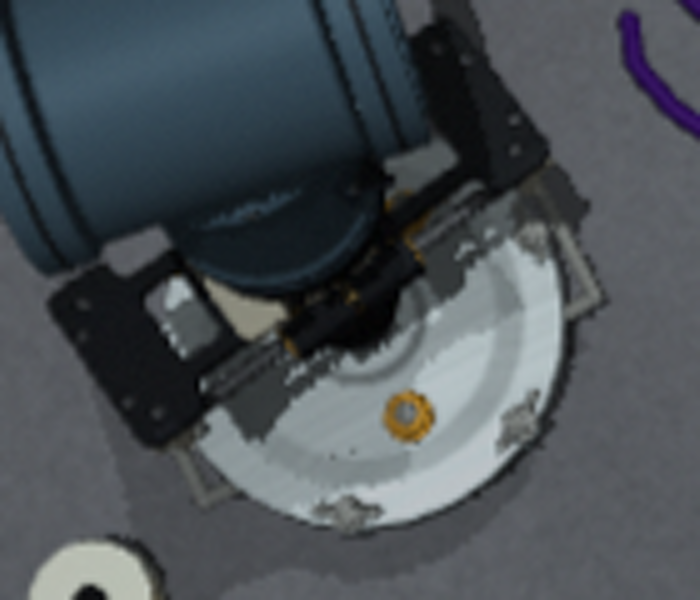

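The pin is still down at crop (408,412). The fingers are on the knob, with 6.4 N matching the spring.

Call:
apply_moves(
  moves=[
    [[0,0,0,8,0,0,0],[0,0,0,8,0,0,0],[0,0,0,8,0,0,0],[0,0,0,4,0,0,0],[0,0,0,2,0,0,0],[0,0,0,0,0,0,0],[0,0,0,0,0,0,0]],
  ],
)

```text
t: 4.53
tcp_pos: [517.9, -182.4, 215.4]
tool_rot: [[0.003, 0.234, 0.972], [-0.001, 0.972, -0.234], [-1.0, -0.0, 0.003]]
wrist_force: [-2.2, 2.1, 9.8]
width: 0.003
```

Call:
apply_moves(
  moves=[
    [[0,0,0,1.5,0,0,0],[0,0,0,1.5,0,0,0],[0,0,0,0,0,0,0],[0,0,0,0,0,0,0]],
  ],
)

```text
t: 4.87
tcp_pos: [517.9, -182.5, 214.1]
tool_rot: [[0.004, 0.234, 0.972], [-0.002, 0.972, -0.234], [-1.0, -0.001, 0.004]]
wrist_force: [-4.4, 3.9, 19.7]
width: 0.004
```

At the stop (19.7 N, TCP 214 = knob 200). Now release by going up 53 mm, clear of the knob.

Call:
apply_moves(
  moves=[
    [[0,0,0,-13,0,0,0],[0,0,0,-20,0,0,0],[0,0,0,-20,0,0,0],[0,0,0,0,0,0,0],[0,0,0,0,0,0,0],[0,0,0,0,0,0,0],[0,0,0,0,0,0,0],[0,0,0,0,0,0,0]],
  ],
)

```text
t: 5.53
tcp_pos: [516.5, -182.1, 262.2]
tool_rot: [[-0.002, 0.235, 0.972], [0.001, 0.972, -0.235], [-1.0, 0.001, -0.002]]
wrist_force: [-0.1, 0.8, -0.1]
width: 0.003
```

Call:
apply_moves(
  moves=[
    [[0,0,0,6,0,0,0],[0,0,0,6,0,0,0],[0,0,0,8,0,0,0],[0,0,0,8,0,0,0],[0,0,0,8,0,0,0],[0,0,0,8,0,0,0],[0,0,0,5,0,0,0],[0,0,0,4,0,0,0],[0,0,0,0,0,0,0],[0,0,0,0,0,0,0]],
  ],
)

```text
t: 6.37
tcp_pos: [517.3, -182.5, 214.1]
tool_rot: [[0.003, 0.234, 0.972], [-0.002, 0.972, -0.234], [-1.0, -0.001, 0.003]]
wrist_force: [-7.7, 3.5, 24.5]
width: 0.001
```

Call:
apply_moves(
  moves=[
    [[0,0,0,-13,0,0,0],[0,0,0,-20,0,0,0],[0,0,0,-20,0,0,0],[0,0,0,0,0,0,0],[0,0,0,0,0,0,0],[0,0,0,0,0,0,0],[0,0,0,0,0,0,0],[0,0,0,0,0,0,0]],
  ],
)

```text
t: 7.03
tcp_pos: [516.5, -182.1, 262.0]
tool_rot: [[-0.002, 0.235, 0.972], [0.001, 0.972, -0.235], [-1.0, 0.001, -0.003]]
wrist_force: [-0.4, -0.4, 0.2]
width: 0.002
```

Run:
```python
from h import *
s=manip.get_state();print(s['t'],s['tcp_pos'],s['wrist_force'],s['wrist_torque'])
S=manip.read_camera('scene')
cv2.imwrite('pics/a3.png',cv2.resize(S['img'][250:370,190:330],(700,600),interpolation=cv2.INTER_CUBIC)[:,:,::-1])
```

```text
7.0333 [ 516.48628138 -182.06463224  262.00552798] [-0.38980556 -0.40505528  0.22973975] [-0.0287497  -0.02021798  0.03455034]
```

View pics/a3.png

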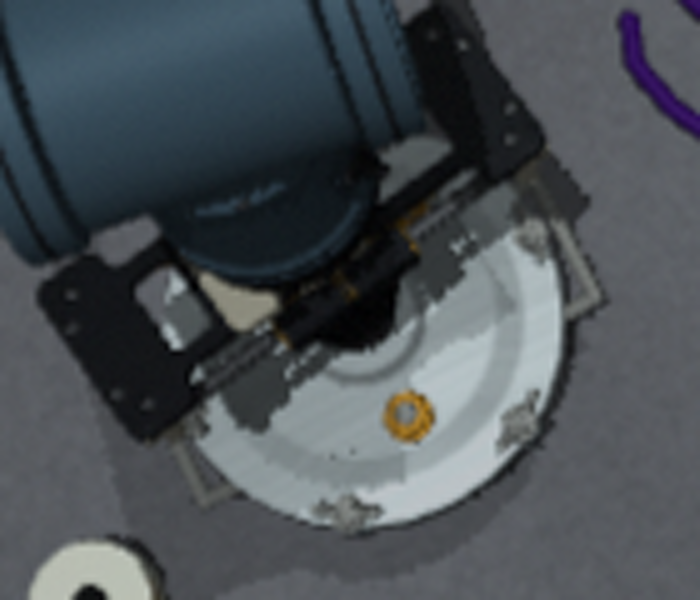

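Two strokes done: the pin is unchanged and the pot hasn't moved. Two more.

Call:
apply_moves(
  moves=[
    [[0,0,0,6,0,0,0],[0,0,0,6,0,0,0],[0,0,0,8,0,0,0],[0,0,0,8,0,0,0],[0,0,0,8,0,0,0],[0,0,0,8,0,0,0],[0,0,0,5,0,0,0],[0,0,0,4,0,0,0],[0,0,0,0,0,0,0],[0,0,0,0,0,0,0]],
  ],
)

```text
t: 7.92
tcp_pos: [517.5, -182.6, 214.1]
tool_rot: [[0.003, 0.234, 0.972], [-0.002, 0.972, -0.234], [-1.0, -0.001, 0.004]]
wrist_force: [-6.2, 4.1, 24.2]
width: 0.003
```

Call:
apply_moves(
  moves=[
    [[0,0,0,-13,0,0,0],[0,0,0,-20,0,0,0],[0,0,0,-20,0,0,0],[0,0,0,0,0,0,0],[0,0,0,0,0,0,0],[0,0,0,0,0,0,0],[0,0,0,0,0,0,0],[0,0,0,0,0,0,0],[0,0,0,0,0,0,0]],
  ],
)

```text
t: 8.67
tcp_pos: [516.7, -182.2, 262.5]
tool_rot: [[-0.002, 0.235, 0.972], [0.001, 0.972, -0.235], [-1.0, 0.001, -0.002]]
wrist_force: [0.2, 0.6, -1.0]
width: 0.01
```

Run:
```python
from h import *
S=manip.read_camera('scene')
cv2.imwrite('pics/a4.png',cv2.resize(S['img'][250:370,190:330],(700,600),interpolation=cv2.INTER_CUBIC)[:,:,::-1])
```

Call:
apply_moves(
  moves=[
    [[0,0,0,6,0,0,0],[0,0,0,6,0,0,0],[0,0,0,8,0,0,0],[0,0,0,8,0,0,0],[0,0,0,8,0,0,0],[0,0,0,8,0,0,0],[0,0,0,5,0,0,0],[0,0,0,4,0,0,0],[0,0,0,0,0,0,0],[0,0,0,0,0,0,0]],
  ],
)

```text
t: 9.55
tcp_pos: [517.6, -182.6, 214.1]
tool_rot: [[0.003, 0.234, 0.972], [-0.002, 0.972, -0.234], [-1.0, -0.001, 0.004]]
wrist_force: [-5.8, 3.4, 23.0]
width: 0.008
```

Call:
apply_moves(
  moves=[
    [[0,0,0,-13,0,0,0],[0,0,0,-20,0,0,0],[0,0,0,-20,0,0,0],[0,0,0,0,0,0,0],[0,0,0,0,0,0,0],[0,0,0,0,0,0,0],[0,0,0,0,0,0,0],[0,0,0,0,0,0,0],[0,0,0,0,0,0,0]],
  ],
)

```text
t: 10.3
tcp_pos: [516.7, -182.2, 262.5]
tool_rot: [[-0.002, 0.235, 0.972], [0.001, 0.972, -0.235], [-1.0, 0.001, -0.002]]
wrist_force: [-0.0, 0.3, -0.1]
width: 0.006
```

Run:
```python
from h import *
S=manip.read_camera('scene')
im=cv2.resize(S['img'][250:370,190:330],(700,600),interpolation=cv2.INTER_CUBIC)[:,:,::-1]
cv2.imwrite('pics/a5.png',im)
a=[cv2.imread(f'pics/a{i}.png')[340:490,330:480] for i in(3,4,5)]
cv2.imwrite('pics/cmp.png',cv2.resize(np.hstack(a),(780,260)))
```

```text
(no output)
```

View pics/cmp.png

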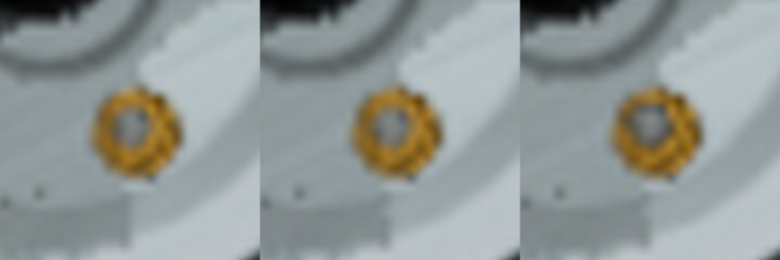

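View pics/a5.png

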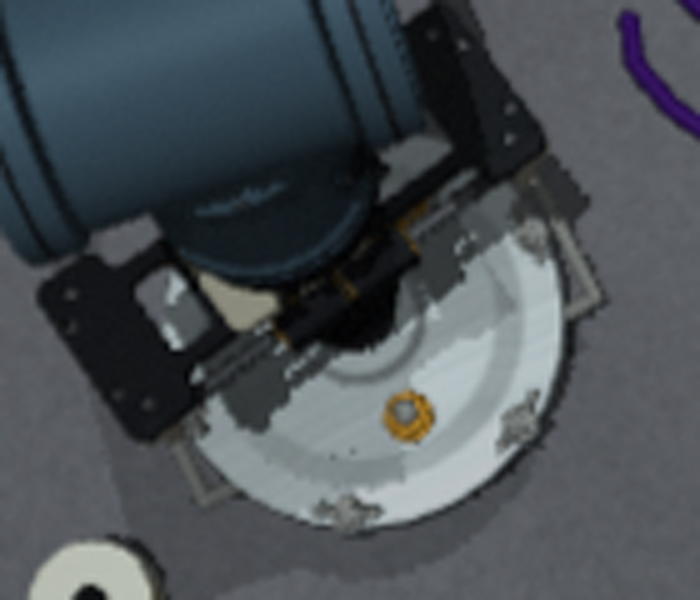

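After stroke 4 the pin changed: its top shifted and a dark rim appeared, which suggests half out. Two more strokes, with a look after each.

Call:
apply_moves(
  moves=[
    [[0,0,0,6,0,0,0],[0,0,0,6,0,0,0],[0,0,0,8,0,0,0],[0,0,0,8,0,0,0],[0,0,0,8,0,0,0],[0,0,0,8,0,0,0],[0,0,0,5,0,0,0],[0,0,0,4,0,0,0],[0,0,0,0,0,0,0],[0,0,0,0,0,0,0]],
  ],
)

```text
t: 11.18
tcp_pos: [517.5, -182.6, 214.1]
tool_rot: [[0.003, 0.234, 0.972], [-0.002, 0.972, -0.234], [-1.0, -0.001, 0.004]]
wrist_force: [-5.6, 3.1, 23.9]
width: -0.001
```

Call:
apply_moves(
  moves=[
    [[0,0,0,-13,0,0,0],[0,0,0,-20,0,0,0],[0,0,0,-20,0,0,0],[0,0,0,0,0,0,0],[0,0,0,0,0,0,0],[0,0,0,0,0,0,0],[0,0,0,0,0,0,0],[0,0,0,0,0,0,0],[0,0,0,0,0,0,0]],
  ],
)

```text
t: 11.93
tcp_pos: [516.7, -182.2, 262.5]
tool_rot: [[-0.002, 0.235, 0.972], [0.001, 0.972, -0.235], [-1.0, 0.001, -0.002]]
wrist_force: [0.4, 0.1, -0.1]
width: 0.006
```

Run:
```python
from h import *
S=manip.read_camera('scene')
cv2.imwrite('pics/a6.png',cv2.resize(S['img'][250:370,190:330],(700,600),interpolation=cv2.INTER_CUBIC)[:,:,::-1])
```

Call:
apply_moves(
  moves=[
    [[0,0,0,6,0,0,0],[0,0,0,6,0,0,0],[0,0,0,8,0,0,0],[0,0,0,8,0,0,0],[0,0,0,8,0,0,0],[0,0,0,8,0,0,0],[0,0,0,5,0,0,0],[0,0,0,4,0,0,0],[0,0,0,0,0,0,0],[0,0,0,0,0,0,0]],
  ],
)

```text
t: 12.82
tcp_pos: [517.5, -182.6, 214.1]
tool_rot: [[0.003, 0.234, 0.972], [-0.002, 0.972, -0.234], [-1.0, -0.001, 0.004]]
wrist_force: [-7.3, 2.4, 23.1]
width: 0.01
```

Call:
apply_moves(
  moves=[
    [[0,0,0,-13,0,0,0],[0,0,0,-20,0,0,0],[0,0,0,-20,0,0,0],[0,0,0,0,0,0,0],[0,0,0,0,0,0,0],[0,0,0,0,0,0,0],[0,0,0,0,0,0,0],[0,0,0,0,0,0,0],[0,0,0,0,0,0,0]],
  ],
)

```text
t: 13.57
tcp_pos: [516.7, -182.2, 262.5]
tool_rot: [[-0.002, 0.235, 0.972], [0.001, 0.972, -0.235], [-1.0, 0.001, -0.002]]
wrist_force: [-0.3, 0.2, -0.1]
width: 0.004
```

Run:
```python
from h import *
S=manip.read_camera('scene')
im=cv2.resize(S['img'][250:370,190:330],(700,600),interpolation=cv2.INTER_CUBIC)[:,:,::-1]
cv2.imwrite('pics/a7.png',im)
a=[cv2.imread(f'pics/a{i}.png')[340:490,330:480] for i in(4,5,6,7)]
cv2.imwrite('pics/cmp2.png',cv2.resize(np.hstack(a),(800,200)))
```

```text
(no output)
```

View pics/cmp2.png

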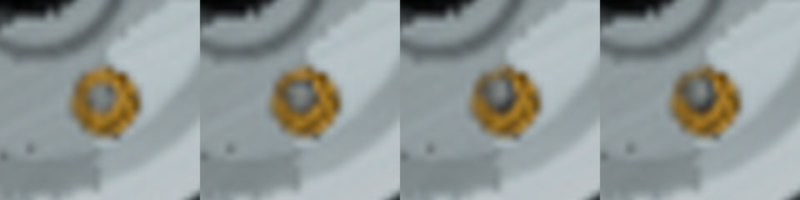

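The pin rose half at stroke 4 and fully at stroke 5, with no change at stroke 6. Now I'll retreat up and back the way I came to check everything.

Call:
apply_moves(
  moves=[
    [[0,0,0,-25,0,0,0],[0,0,0,-30,0,0,0],[0,0,0,-30,0,0,0],[0,0,0,0,25,-22.5,0],[0,0,0,0,25,-22.5,0],[0,0,0,0,25,-22.5,0],[0,0,0,0,25,-22.5,0],[0,0,0,0,25,-22.5,0],[0,0,0,0,25,-22.5,0],[0,0,0,0,25,-22.5,0]],
  ],
)

```text
t: 14.45
tcp_pos: [404.0, 25.9, 348.4]
tool_rot: [[-0.0, 0.235, 0.972], [0.0, 0.972, -0.235], [-1.0, 0.0, -0.0]]
wrist_force: [1.1, 0.7, 0.3]
width: 0.005
```

Call:
apply_moves(
  moves=[
    [[0,0,0,0,25,-22.5,0],[0,0,0,0,25,-22.5,0],[0,0,0,0,25,-22.5,0],[0,0,0,0,25,-22.5,0],[0,0,0,0,25,-22.5,0],[0,0,0,0,25,-22.5,0],[0,0,0,0,25,-22.5,0],[0,0,0,0,25,-22.5,0],[0,0,0,0,0,0,0],[0,0,0,0,0,0,0]],
  ],
)

```text
t: 15.28
tcp_pos: [275.9, 262.4, 348.5]
tool_rot: [[-0.0, 0.23, 0.973], [-0.0, 0.973, -0.23], [-1.0, -0.0, 0.0]]
wrist_force: [0.4, -0.2, 0.5]
width: 0.009
```

Run:
```python
from h import *
s=manip.get_state();print(s['t'],s['tcp_pos'],s['wrist_force'])
S=manip.read_camera('scene');T=manip.read_camera('top')
rows=[]
for nm,i,(y,x) in(('scene0',S['img'],(235,182)),('top0',T['img'],(155,334))):
    a=cv2.imread(f'pics/{nm}.png')[y:y+150,x:x+160]; b=i[y:y+150,x:x+160,::-1]
    d=cv2.absdiff(a,b).max(2); ys,xs=np.where(d>60); print(nm,len(xs),sorted(set(zip((xs+x)//8*8,(ys+y)//8*8)))[:30])
    rows.append(np.hstack([a,b]))
cv2.imwrite('pics/fin.png',cv2.resize(np.vstack(rows),(640,600),interpolation=cv2.INTER_CUBIC))
ks=knob(S['img'],258,308);kt=knob(T['img'],421,232);print(ks[0],kt[0],tri([(S,ks[0]),(T,kt[0])]))
```

```text
15.2833 [275.8977047  262.40047844 348.52154294] [ 0.36599454 -0.20053209  0.54098956]
scene0 0 []
top0 0 []
[257.49492901 306.73427992] [421.03009259 231.75462963] [ 515.21320865 -182.97261937  220.72207831]
```

View pics/fin.png

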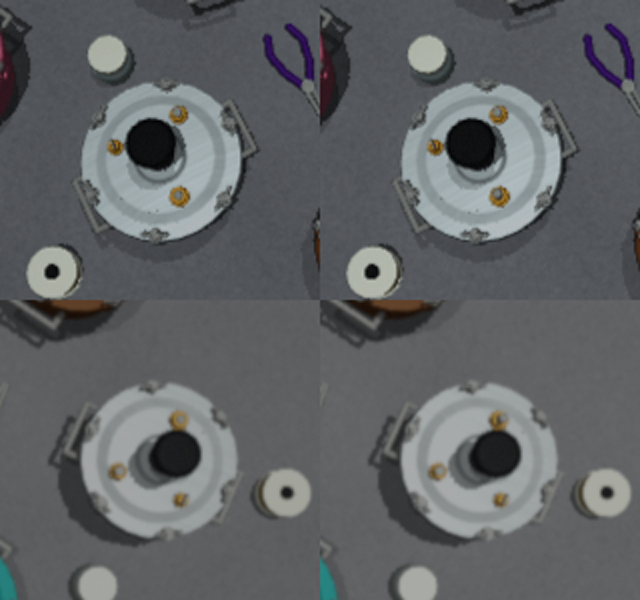

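The knob is fully up, at the same pixels as at the start. The pin is out in both views, and nothing else has changed.

```bash
python3 -c "
from cell import manip
print(manip.finish_job())"
```

```text
the job is handed in; nothing more can be done
None
```

I pumped the grey pot with six full strokes, using closed fingertips on top of the knob. Each stroke went down to the stop (fingertips at about 200 mm, 20–25 N) and fully back up with the fingers lifted clear. I then moved the arm away and handed the job in after about 15 s.

- **Pin:** in the scene camera it was about half out after stroke 4 and fully out after stroke 5. It did not change at stroke 6. I judged this by eye from the pictures; I did not measure its height.
- **Knob, pot and other items:** the knob is back at its starting pixels in both views. Before-and-after images showed no visible change to the pot, jar or spool, nor to the part of the pliers in the picture. The tips of the pliers fell just outside it.
- **Disagreement:** the two-view height of the knob came out at 221 mm at the start and the end, about 12–15 mm below what it should be. The two cameras also differed by about 5 mm sideways. The knob height was settled by contact instead, which matched the given 240 mm up and 200 mm down.

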